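Unhook the sample stand and set it on the microscope stage

ROBOT

A 6-joint arm with a two-finger parallel gripper is mounted at the origin on the work surface. World frame = base frame: x ahead of the robot, y to its left, z up, the work surface at z = 0. Lengths are in mm, angles in rad, forces in N, time in s.
With the tool pointing down it reaches from about 275 to 1000 mm from the base axis. Payload 8.4 kg.
Tool frame: the origin (TCP) lies midway between the tips of the shut fingers; the grasp point (between the pads) lies 19 mm behind it; z points along the fingers, y is the line along which they close (so a half turn about z gives the same grasp; the last joint's range is limited). The gripper opens to 85 mm and grips with 20 to 120 N. Pads are 22 mm wide; open, the fingers measure 114 mm over their backs; the gripper's body (76 mm by 85 mm) begins 54 mm behind the grasp point. The pads swing forward as they close: fully open they stand 13 mm farther back than shut.
Start: joints at [-1.308, 0.353, 1.633, -0, 1.155, -0.002], TCP at [163.571, -603.218, 231.281] pointing down, gripper open.
Joint ranges: [-2.63, 2.63], [-0.92, 2.1], [0.06, 2.66], [-1.3, 4.44], [0, 2.69], [-3.02, 3.02]. Speed limits (rad/s): [2.22, 2.22, 2.79, 3.14, 3.14, 3.14].

INTERFACE

Orientations are given as [roll, pitch, yaw] about the fixed x, y, z axes, in that order (R = Rz(yaw) Ry(pitch) Rx(roll)).
In Python, from rig import monitor, imaging, r gives the robot as it stands.
- The arm moves only by the tool drive_tool, never from a script. Its argument "plan" is a list of rows, each an object of numbers: "x", "y", "z": the shift along the tool's x, y, z in units of 50 mm (1.0 is 50 mm); "ax", "ay", "az": the turn, a rotation vector about the tool's x, y, z in units of 6 degrees (1.0 is 6 degrees); "hand": the finger opening in mm, from 0 to 85.4. In form: [{"x": .., "y": .., "z": .., "ax": .., "ay": .., "az": .., "hand": ..}, ...]. A call has 1 to 8 rows; each row is the pose to reach, as a shift and turn from the pose commanded when the call began, along the tool's axes at that moment; what a row does not reach only later rows make up. A row lasts 1/10 s, in which the tool goes at most 50 mm and 8.59 degrees, less where a joint would pass 70% of its speed; a pose out of reach is approached as far as the arm can. A call with a gripper value outside its range is refused whole. The fingers move at their own pace and stop on an object; "grip_force" is the grip in N (left out, the last holds). Time passes only in rows, so rows that repeat a pose let the fingers close. It gives the time, the measured TCP pose, the force, the opening and the grip force at its end, in the units of the state.
- monitor.sense(): the state, without advancing time (a new reading comes with each control period).
- imaging.grab_frame(name): name is "side" or "top"; returns the picture (400x640x3 uint8, red, green, blue); there is no depth.
- imaging.camera_info(name): a dict with "mtx" (3x3 intrinsics, pixels), "R" (3x3) and "t" (3): a world point X has camera coordinates R X + t. Camera axes: x right, y down, z forward; pixel columns grow to the right and rows downward; lengths in mm; the calibration is good to about 2 mm. A picture is of the moment at which its call begins. camera_info takes no time and is no camera call.
- r.sign_off(): hands the job in; it is judged then, once.
The state is a dict: "clock": time; "qpos": joint angles; "qvel": joint speeds; "joint_efforts": joint torques, N m; "eef_pos": TCP position; "tcp_rot": TCP orientation; "contact_force": force on the tool from outside, world axes, zero at the start; "wrist_torque": the same for the moment, N m; "opening": opening from 0.0 (shut) to 1.0 (fully open); "grasp_force": force on a finger pad.
Only numpy, scipy, OpenCV 4.12 (cv2) and the standard library are available. Lean on these libraries where they do the work, as an engineer would, in place of code of your own. Each camera call takes 0.05 s, during which the arm holds its last target. There are 200 camera calls.

TASK

Two sample stands hang on barbed hooks at the microscope bench. Take the one with the rectangular foot off its hook (raise it, tilt its foot outward, and back it over the barbed tip) and set it down gently, upright, in the middle of the round stage plate. Leave the round-footed stand hanging on its hook, and let go of the one you moved.

Things in the scene. Friction and masses are not known exactly. Their poses are not given: they have to be found in the camera images.
- stand: stand to move, 200 g, aluminium inverted T. Origin: centre of foot underside; z up; sizes mm. Foot 44 (x) x 64 (y) x 12; plate 5 (x) x 64 (y) to z 84; window 36 x 36, z 40 to 76, centred; white grip block 12 (x) x 30 (y), z 84 to 122: pinch it from above across y near z 108. Hangs by the window's top edge on the hook's arm, origin 34 above table, axes as the hook's within 4 deg and 6 mm.
- hook: its hook, fixed: steel strip 14 wide, 4 thick (mm), on a post. Origin on table below the stand; +x: the way the hook points, z up. Post x -70 to -56, top z 110. Level arm to x 35, top z 110; then the end runs up 45, leaning 15 deg to +x, to the tip x 47, z 152; barb points back to x 39, z 147. The window passes only if the foot is tilted to +x, about 30 deg, out along arm and end.
- stand_other: the other stand, to be left hanging on an equal hook of its own: same build and materials, but a round foot 52 mm across, plate 46 mm wide, round white grip 22 mm across, 114 mm tall. Origin: centre of the underside of its foot, 34 mm above the table; z up.
- stage: round stage plate, fixed on the table: black disc 120 mm across with a raised white disc 104 mm across on it, a small dark dot in the middle. Origin: centre of its underside, on the table; z up; the flat white top is at z = 20 mm.
Things that resemble listed ones, but are neither listed nor needed, are in the scene too. What is shaped like the stand but black or green is not meant.

How it is judged (in metres and radians):
At the end, for the whole second after the job is handed in: The rectangular-footed stand rests upright (within 7 degrees) and still on the round stage plate, its foot flat on the white top (within 5 mm in height) and its centre within 20 mm of the plate's middle, and the round-footed stand is still hanging where it was (within 30 mm) (horizontal distance between stand and stage below 0.02 m and z of stand in the frame of stage between 0.015 and 0.025 m and angle between stand's own z axis and vertical below 0.12 rad and linear speed of stand below 0.02 m/s and distance of stand_other from where it was at the start of the episode below 0.03 m); the robot touches nothing.
It fails at once if the stand falls freely (faster than 0.6 m/s with no finger touching it: a drop of about 20 mm) (linear speed of stand above 0.6 m/s and contact force between stand and the fingers below 0.05 N).
It fails at once if the round-footed stand is taken down or pushed more than 30 mm (distance of stand_other from where it was at the start of the episode above 0.03 m).
It also fails if it takes over 48 s, if anything falls off the work surface, if the arm or the gripper's body presses on something with over 40 N, if the wrist force passes 120 N, or if a joint passes its speed limit or range.

## Working session

There is one attempt and no reset: what is moved stays moved. The work goes in short steps, Python scripts to look and compute and a tool call to move; the robot and the scene stay as the last step left them, time stands still between calls to the robot, and variables do not carry over. Pictures are saved under pics/ and viewed, at most 10 in all, crops included, and the job is handed in when it is done.

Besides the shell and the picture viewer there is one more tool, called after "Call:" as name(argument=value, ...) on one line, values as JSON. drive_tool: Moves the arm, as the interface text tells. Its arguments: {"type":"object","properties":{"plan":{"type":"array","items":{"type":"object","properties":{"x":{"type":"number"},"y":{"type":"number"},"z":{"type":"number"},"ax":{"type":"number"},"ay":{"type":"number"},"az":{"type":"number"},"hand":{"type":"number"}}}},"grip_force":{"type":"number"}},"required":["plan"]}

```bash
mkdir -p pics; python3 - <<'E'
from rig import monitor, imaging, r
import cv2,numpy as np
for n in("side","top"):
    cv2.imwrite(f"pics/{n}0.png",imaging.grab_frame(n)[:,:,::-1])
    c=imaging.camera_info(n);R=np.array(c["R"]);print(n,np.round(c["mtx"],1).tolist(),np.round(-R.T@np.array(c["t"]),0),np.round(R,2).tolist())
s=monitor.sense();print(s["clock"],s["eef_pos"],s["tcp_rot"],s["opening"])
E
```

```text
side [[398.8, 0.0, 327.4], [0.0, 398.8, 193.3], [0.0, 0.0, 1.0]] [380. 713. 615.] [[-0.99, -0.1, -0.0], [-0.06, 0.61, -0.79], [0.08, -0.79, -0.61]]
top [[450.4, 0.0, 317.8], [0.0, 450.4, 196.7], [0.0, 0.0, 1.0]] [ 359.   24. 1047.] [[-0.03, -1.0, 0.01], [-1.0, 0.03, -0.09], [0.09, -0.01, -1.0]]
0.1 [ 163.43868134 -602.77728832  230.61313858] [-3.14026064e+00 -2.24699368e-05  2.64769221e-01] 0.9992356979302502
```

View pics/side0.png

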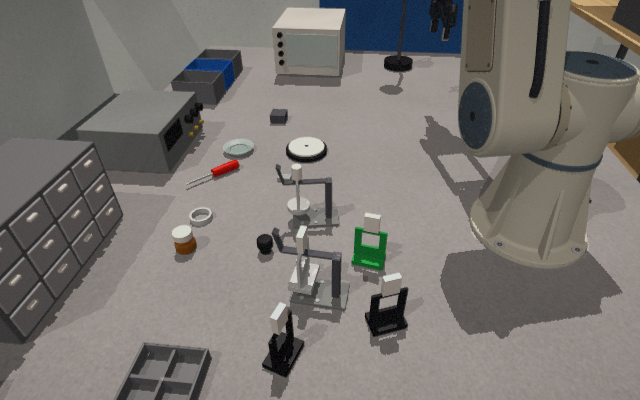

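View pics/top0.png

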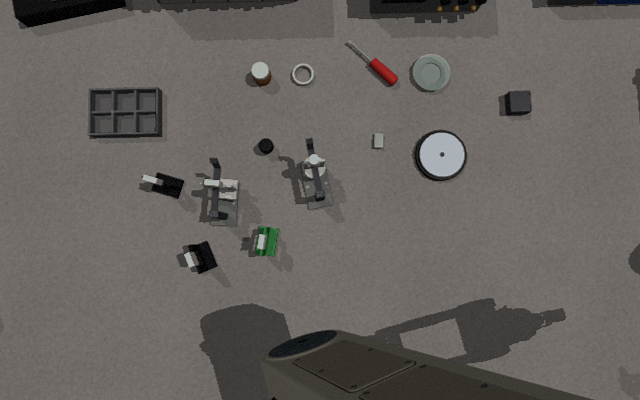

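The side view shows two hanging stands. The one at (302,265), grip (302,240), has a rectangular foot; the one at (298,200) has a round foot. Black stands are at (285,345) and (387,310), a green one at (370,245), and the stage plate is at (306,149). In the top view the rectangular one is at (220,188), the round one at (315,165) and the stage at (442,155). I'll confirm the target in one enlarged crop.

```bash
python3 - <<'E'
import cv2,numpy as np
s=cv2.imread("pics/side0.png")[215:315,250:360];t=cv2.imread("pics/top0.png")[145:235,185:265]
a=cv2.resize(s,None,fx=3.6,fy=3.6,interpolation=2);b=cv2.resize(t,None,fx=5,fy=5,interpolation=2)
o=np.zeros((450,800,3),np.uint8);o[:a.shape[0],:a.shape[1]]=a;o[:b.shape[0],400:400+b.shape[1]]=b
cv2.imwrite("pics/crop0.png",o)
E
```

```text
(no output)
```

View pics/crop0.png

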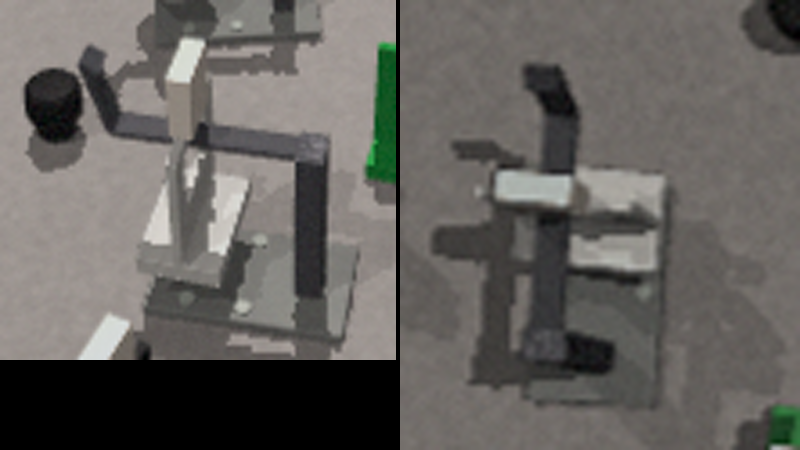

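The crop confirms it: bare aluminium, a rectangular foot and a rectangular white grip, hanging on its hook. In the top view the hook points up. I'll measure next.

```bash
cat > h.py <<'E'
from rig import monitor, imaging, r
import cv2,numpy as np
from scipy.optimize import least_squares
from scipy.spatial.transform import Rotation as Ro
C={n:imaging.camera_info(n) for n in("side","top")}
def proj(n,X):
    c=C[n];p=(np.atleast_2d(X)@np.array(c["R"]).T+np.array(c["t"]))@np.array(c["mtx"]).T
    return p[:,:2]/p[:,2:]
def onz(n,uv,z):
    c=C[n];R=np.array(c["R"]);d=R.T@np.linalg.inv(c["mtx"])@[*uv,1];o=-R.T@np.array(c["t"])
    return o+d*(z-o[2])/d[2]
def tri(a,b):
    f=lambda X:np.r_[proj("side",X)[0]-a,proj("top",X)[0]-b]
    s=least_squares(f,[400,0,100]);return s.x,s.fun
S=lambda x,y:(250+x/3.6,215+y/3.6)
T=lambda x,y:(185+(x-400)/5,145+y/5)
E
python3 - <<'E'
from h import *
np.set_printoptions(precision=1,suppress=True)
print("grip top",*tri(S(188,60),T(534,187)),onz("top",T(534,187),156),onz("side",S(188,60),156))
a,b=onz("top",T(495,170),156),onz("top",T(572,172),156);print("grip edge",a,b,np.linalg.norm(a-b),np.degrees(np.arctan2(*(a-b)[[0,1]])))
print("bend",*tri(S(112,125),T(562,120)));print("tip",*tri(S(92,50),T(543,68)))
print("hook rear",onz("top",T(547,360),110),onz("side",S(314,148),110))
print("stage",onz("top",(442,155),20),onz("side",(306,149),20),*tri((306,149),(442,155)))
for n,g in(("side",(297,167)),("top",(314,160))):print("other grip",onz(n,g,148))
# whole-hook fit
P=np.array([[35,0,110],[47,0,152],[-70,0,110],[-63,0,110]])
f=lambda q:np.r_[[ (proj(n,Ro.from_euler('z',q[2]).apply(P[i])+[q[0],q[1],0])[0]-uv) for n,i,uv in
 (("side",0,S(112,125)),("side",1,S(92,50)),("side",3,S(314,148)),("top",0,T(562,120)),("top",1,T(543,68)),("top",2,T(547,360)))]].ravel()
s=least_squares(f,[380,230,0]);print("hook",s.x[:2],np.degrees(s.x[2]),s.fun)
E
```

```text
grip top [472.1 226.2 151.8] [ 0.3  0.  -0.  -0.4] [470.9 225.2 156. ] [471.8 230.6 156. ]
grip edge [478.1 240.6 156. ] [476.5 210.  156. ] 30.61739265218779 2.9968727605835284
bend [509.7 225.4 103.5] [ 1.6  0.2 -0.2 -1.9]
tip [519.4 222.5 150.5] [-0.1 -0.   0.   0.1]
hook rear [404.1 230.6 110. ] [411.9 236.8 110. ]
stage [ 537.9 -276.1   20. ] [ 539.8 -253.6   20. ] [ 542.2 -281.     2.9] [ 0.7  0.1 -0.1 -0.6]
other grip [513.9  27.9 148. ]
other grip [512.   20.8 148. ]
hook [473.5 228.2] -4.606102421976333 [ 2.1 -2.3 -0.9  0.1  0.9 -1.5 -0.8 -1.8 -1.1 -0.5 -1.5  0.2]
```

```bash
cat >> h.py <<'E'
def rel(x,y,z,yaw,tilt=0,s=None):
    """row values for TCP (mm), stand yaw and foot-out tilt (deg), from the measured pose"""
    s=s or monitor.sense();p=np.array(s["eef_pos"]);R=Ro.from_euler('xyz',s["tcp_rot"])
    G=Ro.from_euler('z',yaw,degrees=True)*Ro.from_euler('y',-tilt,degrees=True)*Ro.from_euler('x',180,degrees=True)
    d=R.inv().apply(np.array([x,y,z])-p)/50; a=np.degrees((R.inv()*G).as_rotvec())/6
    print("xyz",np.round(d,3),"a",np.round(a,3))
E
cat > plan.py <<'E'
# 2-D clearance planner, hook frame x-z; state = stand grip point (z=108) shift + tilt
import numpy as np,heapq
seg=np.array([[-63,108,35,108],[35,108,46.5,151],[46.5,151,39.5,147],[-63,0,-63,108]],float)
H=np.vstack([np.linspace(s[:2],s[2:],60) for s in seg]); rad=np.r_[np.full(180,2.),np.full(60,7.)]
B=[(-22,22,0,12),(-2.5,2.5,12,40),(-2.5,2.5,76,84),(-6,6,84,122),(-13,13,86,130),(-45,45,162,230)]
def clear(x,z,th):  # x,z: world (hook frame) of window-top point (0,76)
    c,s=np.cos(th),np.sin(th); d=H-[x,z]
    # stand axes: z'=(-s,c), x'=(c,s)
    u=d@[c,s]; v=d@[-s,c]+76; m=1e9
    for a,b,e,f in B:
        dx=np.maximum(np.maximum(a-u,u-b),0);dz=np.maximum(np.maximum(e-v,v-f),0)
        inside=(dx==0)&(dz==0)
        m=min(m,(np.hypot(dx,dz)-rad-2*inside).min())
    return m
if __name__=="__main__":
    X=np.arange(-8,101,2);Z=np.arange(110,190,2);TH=np.arange(0,61,5)
    Cl=np.array([[[clear(x,z,np.radians(t)) for t in TH] for z in Z] for x in X])
    st=(4,2,0)
    best={st:Cl[st]};q=[(-Cl[st],0,st)];par={st:None}
    done=set()
    while q:
        k,n,c=heapq.heappop(q)
        if c in done: continue
        done.add(c)
        if X[c[0]]>=90: break
        for d in np.ndindex(3,3,3):
            e=tuple(np.array(c)+d-1)
            if min(e)<0 or e[0]>=len(X) or e[1]>=len(Z) or e[2]>=len(TH) or e in done: continue
            v=min(-k,Cl[e])
            if v>best.get(e,-99): best[e]=v;par[e]=c;heapq.heappush(q,(-v,n+1,e))
    print("bottleneck",-k)
    # shortest path with penalty at that bottleneck
    lim=-k*0.9; D={st:0};q=[(0,st)];par={st:None}
    while q:
        d0,c=heapq.heappop(q)
        if d0>D[c]: continue
        if X[c[0]]>=90: break
        for d in np.ndindex(3,3,3):
            dd=np.array(d)-1;e=tuple(np.array(c)+dd)
            if min(e)<0 or e[0]>=len(X) or e[1]>=len(Z) or e[2]>=len(TH) or (Cl[e]<lim and D[c]>6): continue
            if Cl[e]<1:continue
            w=d0+np.linalg.norm(dd)*(1+8/max(Cl[e],.5))
            if w<D.get(e,1e9):D[e]=w;par[e]=c;heapq.heappush(q,(w,e))
    L=[]
    while c: L.append(c);c=par[c]
    for c in L[::-1]: print(X[c[0]],Z[c[1]],TH[c[2]],round(Cl[c],1))
E
python3 plan.py; python3 - <<'E'
from h import *
for n,(u,v,w,h) in(("side",(275,125,65,45)),("top",(405,120,75,75))):
    im=cv2.imread(f"pics/{n}0.png")[v:v+h,u:u+w];g=(im.min(2)>(150)).astype(np.uint8)
    c=max(cv2.findContours(g,0,1)[0],key=cv2.contourArea);e=cv2.fitEllipse(c);uv=np.array(e[0])+[u,v]
    print(n,uv,e[1],onz(n,uv,20))
rel(470,226,260,-3.5)
E
```

```text
bottleneck 4.0
0 114 0 4.0
2 116 0 6.0
4 118 0 8.0
6 120 0 10.0
8 122 5 11.8
10 124 10 13.6
12 126 15 14.1
14 126 20 13.0
16 126 25 11.6
18 128 30 8.4
20 130 35 7.4
22 132 40 7.7
24 134 45 10.6
26 136 45 10.5
26 138 45 11.5
26 140 45 10.8
26 142 45 10.2
26 144 45 9.8
26 146 45 9.4
26 148 45 8.9
28 150 45 8.8
28 152 45 9.8
30 154 45 9.7
32 156 45 9.7
34 158 45 9.7
36 160 45 10.4
38 162 45 11.1
40 164 45 11.9
42 166 45 12.6
44 168 45 13.8
46 170 45 15.4
48 172 45 17.2
50 174 45 19.3
52 174 45 19.6
54 174 45 20.0
56 174 45 19.9
58 174 45 19.4
60 174 45 19.1
62 174 45 18.9
64 174 45 18.9
66 174 45 19.1
68 174 45 19.5
70 174 45 20.1
72 174 45 20.8
74 174 45 21.7
76 174 45 22.7
78 174 45 23.8
80 174 45 25.1
82 174 45 26.4
84 174 45 27.8
86 174 45 29.2
88 174 45 30.6
90 174 45 32.0
side [305.81370926 145.49483109] (19.06523895263672, 34.740230560302734) [ 543.06878365 -272.77790302   20.        ]
top [441.58720398 154.06626511] (42.10969924926758, 43.21284484863281) [ 540.13463706 -275.25693522   20.        ]
xyz [ 10.255 -14.394  -0.568] a [-1.300e-02  2.000e-03  3.112e+00]
```

Stage centre is about (541,-275). Both cameras agree within 3 mm. Hook is at about (473,228), yaw -3.5 deg. The exit path has at least 7 mm of clearance once the stand is lifted. Moving now.

Call:
drive_tool(plan=[{"x": 10.255,"y": -14.394,"z": -0.568,"az": 3.11,"hand": 85},{"x": 10.255,"y": -14.394,"z": -0.568,"az": 3.11,"hand": 85},{"x": 10.255,"y": -14.394,"z": -0.568,"az": 3.11,"hand": 85},{"x": 10.255,"y": -14.394,"z": -0.568,"az": 3.11,"hand": 85},{"x": 10.255,"y": -14.394,"z": -0.568,"az": 3.11,"hand": 85},{"x": 10.255,"y": -14.394,"z": -0.568,"az": 3.11,"hand": 85},{"x": 10.255,"y": -14.394,"z": -0.568,"az": 3.11,"hand": 85},{"x": 10.255,"y": -14.394,"z": -0.568,"az": 3.11,"hand": 85}], grip_force=80)

```text
invalid input
```

```bash
python3 -c "
from h import *
rel(470,226,260,-3.5);print(monitor.sense()['clock'])"
```

```text
xyz [ 10.255 -14.394  -0.568] a [-1.300e-02  2.000e-03  3.112e+00]
0.1
```

Call:
drive_tool(plan=[{"x": 1.0,"y": -1.4,"z": -0.57,"ax": 0,"ay": 0,"az": 1,"hand": 85},{"x": 1.4,"y": -2.0,"z": -0.57,"ax": 0,"ay": 0,"az": 3.1,"hand": 85}], grip_force=80)

```text
clock: 0.3
eef_pos: [196.5, -511.8, 255.1]
tcp_rot: [-3.141, 0.0, 0.004]
contact_force: [0.5, 0.5, 0.5]
opening: 0.996
grasp_force: 0.0
```

```bash
python3 -c "
from h import *
rel(470,226,260,-3.5);print(monitor.sense()['clock'])"
```

```text
xyz [  5.528 -14.734  -0.088] a [-0.007  0.002  0.621]
0.3
```

Call:
drive_tool(plan=[{"x": 0.35,"y": -0.93,"z": 0,"ax": 0,"ay": 0,"az": 0,"hand": 85},{"x": 0.7,"y": -1.87,"z": 0,"ax": 0,"ay": 0,"az": 0.2,"hand": 85},{"x": 1.05,"y": -2.8,"z": 0,"ax": 0,"ay": 0,"az": 0.2,"hand": 85},{"x": 1.4,"y": -3.73,"z": 0,"ax": 0,"ay": 0,"az": 0.2,"hand": 85},{"x": 1.75,"y": -4.66,"z": 0,"ax": 0,"ay": 0,"az": 0.2,"hand": 85},{"x": 2.1,"y": -5.6,"z": 0,"ax": 0,"ay": 0,"az": 0.2,"hand": 85},{"x": 2.45,"y": -6.53,"z": 0,"ax": 0,"ay": 0,"az": 0.2,"hand": 85},{"x": 2.8,"y": -7.46,"z": 0,"ax": 0,"ay": 0,"az": 0.2,"hand": 85}])

```text
clock: 1.1
eef_pos: [332.8, -136.0, 255.6]
tcp_rot: [3.141, -0.001, -0.011]
contact_force: [1.3, -0.1, 0.0]
opening: 0.995
grasp_force: 0.0
```

```bash
python3 -c "
from h import *
rel(470,226,260,-3.5);print(monitor.sense()['clock'])"
```

```text
xyz [ 2.661 -7.271 -0.089] a [ 0.002 -0.006  0.474]
1.1
```

Call:
drive_tool(plan=[{"x": 0.34,"y": -0.93,"z": 0,"ax": 0,"ay": 0,"az": 0.4,"hand": 85},{"x": 0.68,"y": -1.86,"z": 0,"ax": 0,"ay": 0,"az": 0.4,"hand": 85},{"x": 1.02,"y": -2.79,"z": 0,"ax": 0,"ay": 0,"az": 0.4,"hand": 85},{"x": 1.36,"y": -3.72,"z": 0,"ax": 0,"ay": 0,"az": 0.4,"hand": 85},{"x": 1.7,"y": -4.65,"z": 0,"ax": 0,"ay": 0,"az": 0.4,"hand": 85},{"x": 2.04,"y": -5.58,"z": 0,"ax": 0,"ay": 0,"az": 0.4,"hand": 85},{"x": 2.38,"y": -6.5,"z": 0,"ax": 0,"ay": 0,"az": 0.4,"hand": 85},{"x": 2.5,"y": -6.8,"z": 0,"ax": 0,"ay": 0,"az": 0.4,"hand": 85}])

```text
clock: 1.9
eef_pos: [462.5, 204.6, 255.2]
tcp_rot: [-3.14, -0.0, -0.05]
contact_force: [-0.1, 0.2, 1.3]
opening: 0.994
grasp_force: 0.0
```

```bash
python3 -c "
from h import *
rel(471,226,200,-3.5);print(monitor.sense()['clock'])"
```

```text
xyz [ 0.149 -0.435  1.104] a [-0.011 -0.004  0.105]
1.9
```

Call:
drive_tool(plan=[{"x": 0.1,"y": -0.25,"z": 0.3,"ax": 0,"ay": 0,"az": 0.05,"hand": 85},{"x": 0.1,"y": -0.25,"z": 0.7,"ax": 0,"ay": 0,"az": 0.05,"hand": 85},{"x": 0.1,"y": -0.25,"z": 1.1,"ax": 0,"ay": 0,"az": 0.05,"hand": 85},{"x": 0.1,"y": -0.25,"z": 1.1,"ax": 0,"ay": 0,"az": 0.05,"hand": 85},{"x": 0.1,"y": -0.25,"z": 1.1,"ax": 0,"ay": 0,"az": 0.05,"hand": 85}])

```text
clock: 2.4
eef_pos: [466.9, 212.5, 200.5]
tcp_rot: [3.141, 0.001, -0.058]
contact_force: [0.2, -0.0, 0.3]
opening: 0.994
grasp_force: 0.0
```

```bash
python3 - <<'E'
from h import *
o=np.zeros((420,800,3),np.uint8)
for i,(n,(u,v)) in enumerate((("side",(250,195)),("top",(170,130)))):
    im=imaging.grab_frame(n)[v:v+100,u:u+95,::-1];o[:400,i*400:i*400+380]=cv2.resize(im,None,fx=4,fy=4,interpolation=2)
cv2.imwrite("pics/a1.png",o)
s=monitor.sense();print(s["eef_pos"],s["tcp_rot"],s["clock"]);rel(471,226,121,-3.5)
E
```

```text
[467.64159306 212.88755257 201.51923962] [-3.14101750e+00 -1.20720946e-03 -5.83397080e-02] 2.5
xyz [ 0.05  -0.265  1.611] a [-0.006 -0.012  0.026]
```

View pics/a1.png

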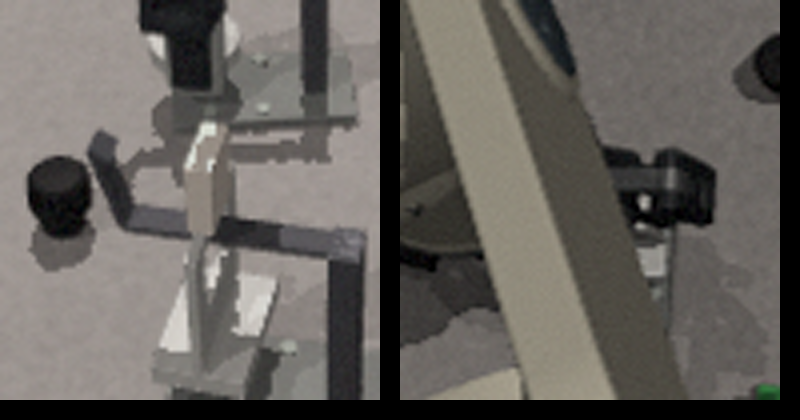

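The side crop shows the far finger beyond the grip block (grip top at crop (208,140)), in line with it in x. Nothing is in the way of going down.

Call:
drive_tool(plan=[{"x": 0.06,"y": -0.265,"z": 0,"ax": 0,"ay": 0,"az": 0,"hand": 85},{"x": 0.06,"y": -0.265,"z": 0.3,"ax": 0,"ay": 0,"az": 0,"hand": 85},{"x": 0.06,"y": -0.265,"z": 0.7,"ax": 0,"ay": 0,"az": 0,"hand": 85},{"x": 0.06,"y": -0.265,"z": 1.1,"ax": 0,"ay": 0,"az": 0,"hand": 85},{"x": 0.06,"y": -0.265,"z": 1.4,"ax": 0,"ay": 0,"az": 0,"hand": 85},{"x": 0.06,"y": -0.265,"z": 1.6,"ax": 0,"ay": 0,"az": 0,"hand": 85},{"x": 0.06,"y": -0.265,"z": 1.6,"ax": 0,"ay": 0,"az": 0,"hand": 60},{"x": 0.06,"y": -0.265,"z": 1.6,"ax": 0,"ay": 0,"az": 0,"hand": 45}], grip_force=30)

```text
clock: 3.3
eef_pos: [471.3, 226.5, 121.0]
tcp_rot: [-3.141, -0.001, -0.058]
contact_force: [0.2, 0.3, 0.9]
opening: 0.685
grasp_force: 0.0
```

Call:
drive_tool(plan=[{"x": 0,"y": 0,"z": 0,"ax": 0,"ay": 0,"az": 0,"hand": 40},{"x": 0,"y": 0,"z": 0,"ax": 0,"ay": 0,"az": 0,"hand": 36},{"x": 0,"y": 0,"z": 0,"ax": 0,"ay": 0,"az": 0,"hand": 33},{"x": 0,"y": 0,"z": 0,"ax": 0,"ay": 0,"az": 0,"hand": 30},{"x": 0,"y": 0,"z": 0,"ax": 0,"ay": 0,"az": 0,"hand": 26},{"x": 0,"y": 0,"z": 0,"ax": 0,"ay": 0,"az": 0,"hand": 22}])

```text
clock: 3.9
eef_pos: [471.2, 226.2, 120.9]
tcp_rot: [-3.141, -0.001, -0.058]
contact_force: [-1.0, 0.1, 5.7]
opening: 0.346
grasp_force: 29.3
```

```bash
cat >> h.py <<'E'
K=11; YAW=-3.6; HX=473.
def way(W,t,y0=226.2,x0=471.2):
    t_=np.radians(t);x=W[0]-K*np.sin(t_);z=W[1]+K*np.cos(t_)
    dx=HX+x-x0;a=np.radians(-4.)
    return x0+dx, y0+dx*np.tan(a), z, YAW, t
def rows(L):
    s=monitor.sense()
    for q in L: rel(*way(q[:2],q[2]),s=s)
E
python3 -c "
from h import *
rows([(-2,110,0),(-2,114,0),(2,118,0),(6,120,0),(8,122,5),(10,124,10),(12,126,15)])"
```

```text
xyz [-0.003  0.    -0.002] a [-0.005 -0.006  0.045]
xyz [-0.003  0.    -0.082] a [-0.005 -0.006  0.045]
xyz [ 0.077  0.001 -0.162] a [-0.005 -0.006  0.045]
xyz [ 0.157  0.002 -0.202] a [-0.005 -0.006  0.045]
xyz [ 0.178  0.002 -0.241] a [-0.006  0.827  0.045]
xyz [ 0.199  0.003 -0.279] a [-0.008  1.66   0.045]
xyz [ 0.22   0.003 -0.314] a [-0.01   2.494  0.044]
```

Call:
drive_tool(plan=[{"x": 0,"y": 0,"z": 0,"ax": 0,"ay": 0,"az": 0,"hand": 20},{"x": 0,"y": 0,"z": 0,"ax": 0,"ay": 0,"az": 0,"hand": 10},{"x": 0,"y": 0,"z": 0,"ax": 0,"ay": 0,"az": 0,"hand": 10},{"x": 0,"y": 0,"z": -0.06,"ax": 0,"ay": 0,"az": 0,"hand": 10},{"x": 0.02,"y": 0,"z": -0.12,"ax": 0,"ay": 0,"az": 0,"hand": 10},{"x": 0.06,"y": 0,"z": -0.16,"ax": 0,"ay": 0,"az": 0,"hand": 10},{"x": 0.12,"y": 0,"z": -0.2,"ax": 0,"ay": 0,"az": 0,"hand": 10},{"x": 0.16,"y": 0,"z": -0.2,"ax": 0,"ay": 0,"az": 0,"hand": 10}], grip_force=80)

```text
clock: 4.7
eef_pos: [479.3, 225.6, 130.7]
tcp_rot: [-3.141, -0.0, -0.058]
contact_force: [-0.3, -0.4, -1.4]
opening: 0.336
grasp_force: 78.9
```

```bash
python3 - <<'E'
from h import *
im=imaging.grab_frame("side")[185:305,235:365,::-1]
cv2.imwrite("pics/a2.png",cv2.resize(im,None,fx=4.5,fy=4.5,interpolation=2))
rows([(8,122,5),(10,124,10),(12,126,15),(14,126,20),(16,127,25),(18,128,30),(20,130,35),(22,132,40)])
E
```

```text
xyz [ 0.01  -0.001 -0.048] a [-0.004  0.828  0.045]
xyz [ 0.031 -0.    -0.085] a [-0.006  1.661  0.045]
xyz [ 0.052 -0.    -0.121] a [-0.008  2.495  0.044]
xyz [ 0.074  0.    -0.115] a [-0.01   3.328  0.044]
xyz [ 0.096  0.    -0.128] a [-0.012  4.161  0.044]
xyz [ 0.119  0.001 -0.139] a [-0.014  4.995  0.043]
xyz [ 0.143  0.001 -0.169] a [-0.015  5.828  0.043]
xyz [ 0.168  0.001 -0.197] a [-0.017  6.661  0.042]
```

View pics/a2.png

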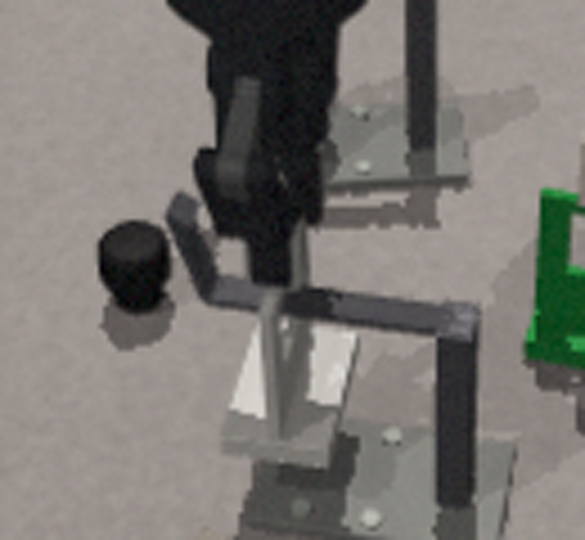

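The stand is held and lifted (window top clear of the arm, weight about 2 N). The tip is at crop (182,205). Now I'll tilt it.

Call:
drive_tool(plan=[{"x": 0.01,"y": 0,"z": -0.05,"ax": 0,"ay": 0.83,"az": 0.04,"hand": 10},{"x": 0.03,"y": 0,"z": -0.085,"ax": 0,"ay": 1.66,"az": 0.04,"hand": 10},{"x": 0.05,"y": 0,"z": -0.12,"ax": 0,"ay": 2.5,"az": 0.04,"hand": 10},{"x": 0.075,"y": 0,"z": -0.12,"ax": 0,"ay": 3.33,"az": 0.04,"hand": 10},{"x": 0.095,"y": 0,"z": -0.13,"ax": 0,"ay": 4.16,"az": 0.04,"hand": 10},{"x": 0.12,"y": 0,"z": -0.14,"ax": 0,"ay": 5.0,"az": 0.04,"hand": 10},{"x": 0.145,"y": 0,"z": -0.17,"ax": 0,"ay": 5.83,"az": 0.04,"hand": 10},{"x": 0.17,"y": 0,"z": -0.2,"ax": 0,"ay": 6.66,"az": 0.04,"hand": 10}])

```text
clock: 5.55
eef_pos: [502.3, 213.9, 184.2]
tcp_rot: [-3.135, -0.612, -0.026]
contact_force: [-2.8, 15.3, -5.6]
opening: 0.339
grasp_force: 82.8
```

```bash
python3 - <<'E'
from h import *
rows([(22,132,40),(24,134,45),(25,138,45),(26,142,45),(27,147,45),(29,152,45),(34,158,45),(40,164,45)])
E
```

```text
xyz [-0.743 -0.212  0.55 ] a [-0.274  0.828  0.274]
xyz [-0.707 -0.211  0.542] a [-0.286  1.661  0.262]
xyz [-0.644 -0.21   0.488] a [-0.286  1.661  0.262]
xyz [-0.582 -0.209  0.434] a [-0.286  1.661  0.262]
xyz [-0.508 -0.209  0.364] a [-0.286  1.661  0.262]
xyz [-0.418 -0.208  0.305] a [-0.286  1.661  0.262]
xyz [-0.267 -0.204  0.264] a [-0.286  1.661  0.262]
xyz [-0.1   -0.199  0.235] a [-0.286  1.661  0.262]
```

```bash
python3 - <<'E'
from h import *
s=monitor.sense();print({k:np.round(v,3) for k,v in s.items()})
im=imaging.grab_frame("side")[165:305,235:365,::-1]
cv2.imwrite("pics/a3.png",cv2.resize(im,None,fx=4,fy=4,interpolation=2))
E
```

```text
{'clock': np.float64(5.55), 'qpos': array([ 0.613,  0.122,  2.241, -0.945,  0.43 ,  3.015]), 'qvel': array([-0.141, -0.455,  0.037, -0.336,  0.015,  0.018]), 'joint_efforts': array([-12.306, -38.359, -24.164,  -3.573,   8.264,  -0.073]), 'eef_pos': array([502.327, 213.891, 184.214]), 'tcp_rot': array([-3.135, -0.612, -0.026]), 'contact_force': array([-2.817, 15.281, -5.59 ]), 'wrist_torque': array([1.862, 1.691, 1.385]), 'grasp_force': np.float64(82.791), 'opening': np.float64(0.339)}
```

View pics/a3.png

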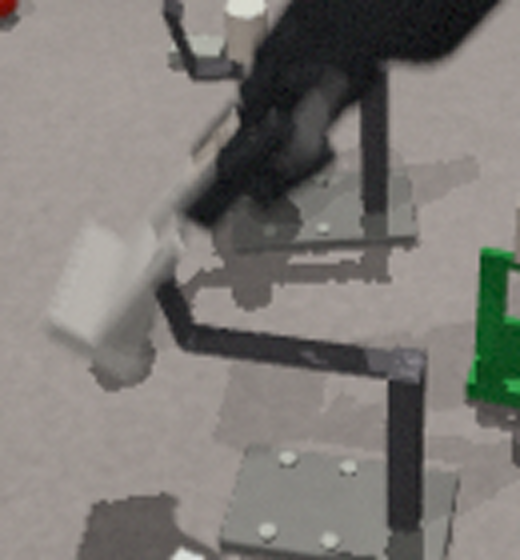

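The arm drifted: joint 6 hit its range near the wrist singularity. The stand is still held, tilted 35 deg, with the hook tip at the plate plane near crop (170,270). The hook is touching the window's +y edge (force +15 N in y). I'll move +y and +x out of the contact.

```bash
python3 - <<'E'
from h import *
from plan import clear
s=monitor.sense();p=s["eef_pos"]
for x,z,t in((35.5,175,35),(38,176,35),(42,177,35),(50,180,35),(60,184,32),(75,190,28)): print(x,z,t,round(clear(x,z,np.radians(t)),1))
print(p)
for d,y,t in(((2,7,1),-1.5,35),((6,10,2),-1.5,34.5),((14,11,5),-1.5,34),((25,11,9),-2,32),((40,11,15),-2.5,29),((60,11,22),-3,25)):
    rel(*(np.array(p)+d),y,t,s=s)
E
```

```text
35.5 175 35 7.1
38 176 35 9.3
42 177 35 12.9
50 180 35 20.2
60 184 32 28.5
75 190 28 41.5
[504.12115503 212.30857771 187.80661034]
xyz [ 0.041 -0.141  0.005] a [-0.04  -0.062 -0.027]
xyz [ 0.116 -0.203  0.035] a [-0.041 -0.146 -0.027]
xyz [ 0.281 -0.228  0.078] a [-0.041 -0.229 -0.026]
xyz [ 0.506 -0.234  0.14 ] a [-0.087 -0.562  0.044]
xyz [ 0.82  -0.242  0.216] a [-0.131 -1.062  0.116]
xyz [ 1.227 -0.253  0.333] a [-0.169 -1.728  0.193]
```

Call:
drive_tool(plan=[{"x": 0.08,"y": -0.14,"z": 0.02,"ax": 0,"ay": -0.06,"az": 0,"hand": 10},{"x": 0.16,"y": -0.2,"z": 0.04,"ax": 0,"ay": -0.15,"az": 0,"hand": 10},{"x": 0.28,"y": -0.23,"z": 0.08,"ax": 0,"ay": -0.25,"az": 0,"hand": 10},{"x": 0.5,"y": -0.23,"z": 0.14,"ax": 0,"ay": -0.5,"az": 0,"hand": 10}])

```text
clock: 6.0
eef_pos: [527.1, 221.2, 192.6]
tcp_rot: [-3.14, -0.557, -0.032]
contact_force: [0.2, -0.1, -2.0]
opening: 0.339
grasp_force: 82.6
```

```bash
python3 - <<'E'
from h import *
s=monitor.sense();print(s["eef_pos"],s["qpos"].round(2) if hasattr(s["qpos"],'round') else s["qpos"])
p=np.array(s["eef_pos"])
for d,t in(((15,0,5),30),((30,0,15),27),((40,0,30),22),((40,0,45),16),((40,0,60),10),((40,0,80),5),((40,0,90),0)):
    rel(*(p+d),-3,t,s=s)
im=imaging.grab_frame("side")[145:305,235:365,::-1]
cv2.imwrite("pics/a4.png",cv2.resize(im,None,fx=3.5,fy=3.5,interpolation=2))
E
```

```text
[527.07074522 221.20535716 192.61351861] [ 0.58  0.15  2.15 -0.72  0.48  2.76]
xyz [ 0.307 -0.01   0.074] a [-0.112 -0.315  0.166]
xyz [ 0.668 -0.019  0.062] a [-0.108 -0.815  0.169]
xyz [ 0.996 -0.026 -0.087] a [-0.1   -1.648  0.173]
xyz [ 1.154 -0.026 -0.342] a [-0.091 -2.648  0.179]
xyz [ 1.313 -0.027 -0.596] a [-0.082 -3.648  0.184]
xyz [ 1.524 -0.027 -0.936] a [-0.074 -4.481  0.188]
xyz [ 1.63  -0.027 -1.106] a [-0.066 -5.315  0.191]
```

View pics/a4.png

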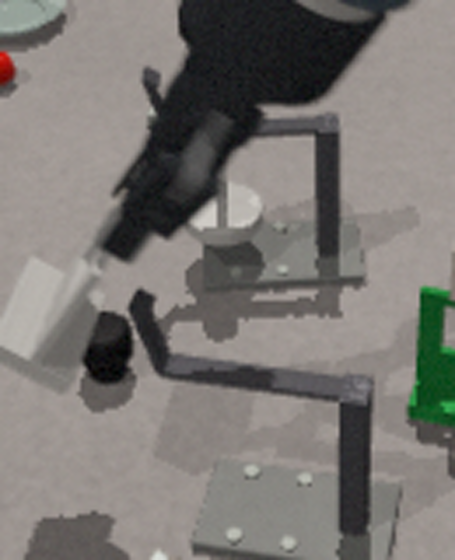

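The stand is clear of the hook (tip at crop (145,300), stand at (50,320)). The round-footed stand is still hanging at (235,210). I'll raise it and bring it upright.

Call:
drive_tool(plan=[{"x": 0.3,"y": 0,"z": 0.07,"ax": -0.05,"ay": -0.3,"az": 0.05,"hand": 10},{"x": 0.67,"y": 0,"z": 0.06,"ax": -0.1,"ay": -0.8,"az": 0.1,"hand": 10},{"x": 1.0,"y": -0.02,"z": -0.09,"ax": -0.1,"ay": -1.65,"az": 0.17,"hand": 10},{"x": 1.15,"y": -0.02,"z": -0.34,"ax": -0.09,"ay": -2.65,"az": 0.18,"hand": 10},{"x": 1.31,"y": -0.02,"z": -0.6,"ax": -0.08,"ay": -3.65,"az": 0.18,"hand": 10},{"x": 1.52,"y": -0.02,"z": -0.94,"ax": -0.07,"ay": -4.5,"az": 0.19,"hand": 10},{"x": 1.63,"y": -0.02,"z": -1.1,"ax": -0.07,"ay": -5.3,"az": 0.19,"hand": 10},{"x": 1.63,"y": -0.02,"z": -1.1,"ax": -0.07,"ay": -5.3,"az": 0.19,"hand": 10}])

```text
clock: 6.85
eef_pos: [570.2, 220.6, 284.2]
tcp_rot: [-3.141, -0.005, -0.055]
contact_force: [-0.1, 0.5, -2.8]
opening: 0.339
grasp_force: 82.7
```

```bash
python3 - <<'E'
from h import *
s=monitor.sense();print(s["qpos"])
rel(541,-275,290,-3,s=s)
E
```

```text
[ 3.67748394e-01  2.84465426e-01  1.60933799e+00 -1.94786831e-03
  1.24267999e+00  1.99440983e+00]
xyz [-0.035  9.929 -0.12 ] a [-0.004 -0.052 -0.028]
```

Call:
drive_tool(plan=[{"x": 0,"y": 0.4,"z": 0,"ax": 0,"ay": 0,"az": 0,"hand": 10},{"x": 0,"y": 1.1,"z": 0,"ax": 0,"ay": 0,"az": 0,"hand": 10},{"x": 0,"y": 1.9,"z": 0,"ax": 0,"ay": 0,"az": 0,"hand": 10},{"x": 0,"y": 2.7,"z": 0,"ax": 0,"ay": 0,"az": 0,"hand": 10},{"x": 0,"y": 3.5,"z": 0,"ax": 0,"ay": 0,"az": 0,"hand": 10},{"x": 0,"y": 4.3,"z": 0,"ax": 0,"ay": 0,"az": 0,"hand": 10},{"x": 0,"y": 5.1,"z": 0,"ax": 0,"ay": 0,"az": 0,"hand": 10},{"x": 0,"y": 5.9,"z": 0,"ax": 0,"ay": 0,"az": 0,"hand": 10}])

```text
clock: 7.65
eef_pos: [550.9, -75.2, 281.8]
tcp_rot: [3.14, -0.004, -0.053]
contact_force: [1.6, 0.8, -2.5]
opening: 0.338
grasp_force: 82.6
```

Call:
drive_tool(plan=[{"x": 0,"y": 0.8,"z": 0,"ax": 0,"ay": 0,"az": 0,"hand": 10},{"x": 0,"y": 1.6,"z": 0,"ax": 0,"ay": 0,"az": 0,"hand": 10},{"x": 0,"y": 2.4,"z": 0,"ax": 0,"ay": 0,"az": 0,"hand": 10},{"x": 0,"y": 3.1,"z": 0,"ax": 0,"ay": 0,"az": 0,"hand": 10},{"x": 0,"y": 3.6,"z": 0,"ax": 0,"ay": 0,"az": 0,"hand": 10},{"x": 0,"y": 3.9,"z": 0,"ax": 0,"ay": 0,"az": 0,"hand": 10},{"x": 0,"y": 3.9,"z": 0,"ax": 0,"ay": 0,"az": 0,"hand": 10},{"x": 0,"y": 3.9,"z": 0,"ax": 0,"ay": 0,"az": 0,"hand": 10}])

```text
clock: 8.45
eef_pos: [541.7, -267.5, 282.3]
tcp_rot: [-3.141, -0.003, -0.053]
contact_force: [0.3, 0.7, -2.2]
opening: 0.335
grasp_force: 82.7
```

```bash
python3 - <<'E'
from h import *
s=monitor.sense();p=np.array(s["eef_pos"]);print(p)
rel(541,-275,150,-3,s=s)
c=proj("side",p)[0].astype(int)-[60,60];print(c)
im=imaging.grab_frame("side")[max(c[1],0):c[1]+150,c[0]:c[0]+140,::-1]
cv2.imwrite("pics/a5.png",cv2.resize(im,None,fx=4,fy=4,interpolation=2))
E
```

```text
[ 541.72309504 -267.49521213  282.34968271]
xyz [-0.015  0.153  2.647] a [-0.008 -0.032 -0.008]
[242  -5]
```

View pics/a5.png

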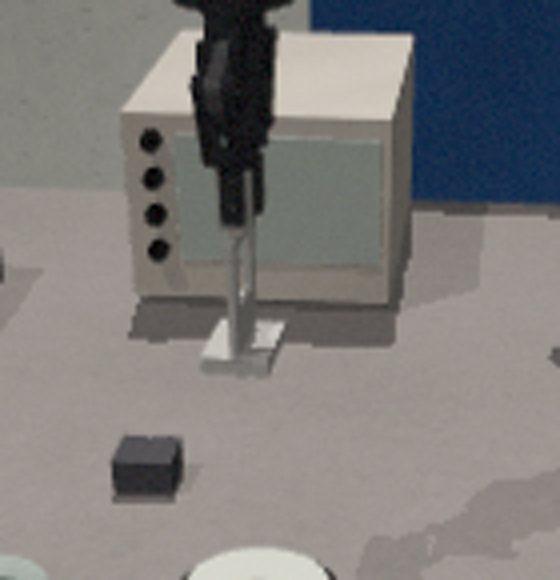

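The stand hangs upright and straight, foot near-edge at crop (202..270, 363..373). The stage is below at (258,570). I'll check the foot height against the model before lowering.

```bash
python3 - <<'E'
from h import *
s=monitor.sense();p=np.array(s["eef_pos"])
A=Ro.from_euler('z',-3,degrees=True)
for k in(80,87,94): print(k,[(proj("side",p+A.apply([x,32,-k]))[0]-[242,0])*4 for x in(22,-22)],)
rel(541,-275,150,-3,s=s);rel(541,-275,112,-3,s=s)
E
```

```text
80 [array([202.21766301, 361.26244136]), array([270.20960322, 365.46673153])]
87 [array([202.81771253, 371.668819  ]), array([270.52607765, 375.91018955])]
94 [array([203.41274854, 381.98824972]), array([270.83989402, 386.2659332 ])]
xyz [-0.019  0.159  2.651] a [-0.008 -0.034 -0.001]
xyz [-0.022  0.159  3.411] a [-0.008 -0.034 -0.001]
```

Call:
drive_tool(plan=[{"x": -0.02,"y": 0.16,"z": 0.3,"ax": 0,"ay": -0.03,"az": 0,"hand": 10},{"x": -0.02,"y": 0.16,"z": 0.8,"ax": 0,"ay": -0.03,"az": 0,"hand": 10},{"x": -0.02,"y": 0.16,"z": 1.4,"ax": 0,"ay": -0.03,"az": 0,"hand": 10},{"x": -0.02,"y": 0.16,"z": 2.0,"ax": 0,"ay": -0.03,"az": 0,"hand": 10},{"x": -0.02,"y": 0.16,"z": 2.6,"ax": 0,"ay": -0.03,"az": 0,"hand": 10},{"x": -0.02,"y": 0.16,"z": 3.0,"ax": 0,"ay": -0.03,"az": 0,"hand": 10},{"x": -0.02,"y": 0.16,"z": 3.25,"ax": 0,"ay": -0.03,"az": 0,"hand": 10},{"x": -0.02,"y": 0.16,"z": 3.3,"ax": 0,"ay": -0.03,"az": 0,"hand": 10}])

```text
clock: 9.3
eef_pos: [540.4, -275.4, 116.0]
tcp_rot: [-3.14, 0.002, -0.052]
contact_force: [-0.1, 0.3, -1.9]
opening: 0.339
grasp_force: 82.7
```

Call:
drive_tool(plan=[{"x": 0,"y": 0,"z": 0.04,"ax": 0,"ay": 0,"az": 0,"hand": 10},{"x": 0,"y": 0,"z": 0.08,"ax": 0,"ay": 0,"az": 0,"hand": 10},{"x": 0,"y": 0,"z": 0.12,"ax": 0,"ay": 0,"az": 0,"hand": 10},{"x": 0,"y": 0,"z": 0.12,"ax": 0,"ay": 0,"az": 0,"hand": 10}])

```text
clock: 9.7
eef_pos: [541.6, -276.3, 112.5]
tcp_rot: [-3.141, -0.002, -0.053]
contact_force: [-0.5, -0.1, -2.1]
opening: 0.338
grasp_force: 82.7
```

```bash
python3 - <<'E'
from h import *
s=monitor.sense();p=np.array(s["eef_pos"]);rel(541,-275,105,-3,s=s)
im=imaging.grab_frame("side")[60:190,250:370,::-1]
cv2.imwrite("pics/a6.png",cv2.resize(im,None,fx=4.5,fy=4.5,interpolation=2))
E
```

```text
xyz [-0.014 -0.026  0.15 ] a [-0.003 -0.016 -0.003]
```

View pics/a6.png

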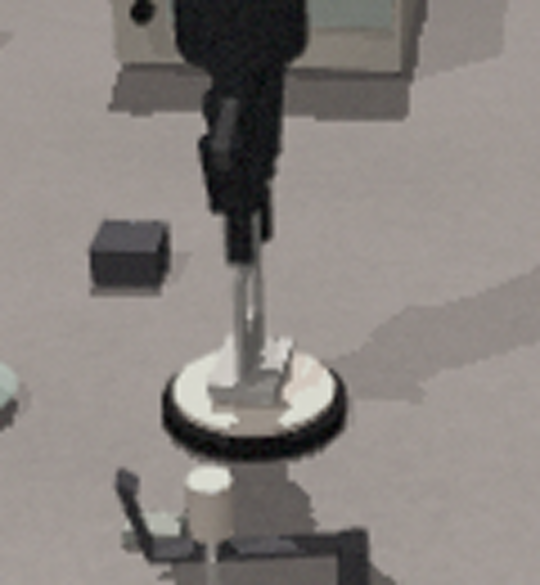

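The foot sits centred over the white disc (disc centre about (255,392), foot about (250,375), a few mm up). I'll lower it slowly until it touches.

Call:
drive_tool(plan=[{"x": 0,"y": -0.02,"z": 0.03,"ax": 0,"ay": 0,"az": 0,"hand": 10},{"x": 0,"y": -0.02,"z": 0.06,"ax": 0,"ay": 0,"az": 0,"hand": 10},{"x": 0,"y": -0.02,"z": 0.08,"ax": 0,"ay": 0,"az": 0,"hand": 10},{"x": 0,"y": -0.02,"z": 0.08,"ax": 0,"ay": 0,"az": 0,"hand": 10}])

```text
clock: 10.15
eef_pos: [541.4, -275.2, 107.8]
tcp_rot: [-3.141, -0.001, -0.053]
contact_force: [-0.4, -0.5, -2.8]
opening: 0.335
grasp_force: 82.7
```

Call:
drive_tool(plan=[{"x": 0,"y": 0,"z": 0.02,"ax": 0,"ay": 0,"az": 0,"hand": 10},{"x": 0,"y": 0,"z": 0.03,"ax": 0,"ay": 0,"az": 0,"hand": 10},{"x": 0,"y": 0,"z": 0.03,"ax": 0,"ay": 0,"az": 0,"hand": 10}])

```text
clock: 10.45
eef_pos: [541.6, -275.2, 107.2]
tcp_rot: [-3.141, -0.001, -0.053]
contact_force: [-2.2, 0.8, 4.9]
opening: 0.337
grasp_force: 83.7
```

Contact at TCP z 107, as predicted (+4.9 N). Releasing gently.

Call:
drive_tool(plan=[{"x": 0,"y": 0,"z": 0,"ax": 0,"ay": 0,"az": 0,"hand": 10},{"x": 0,"y": 0,"z": 0,"ax": 0,"ay": 0,"az": 0,"hand": 10},{"x": 0,"y": 0,"z": 0,"ax": 0,"ay": 0,"az": 0,"hand": 32},{"x": 0,"y": 0,"z": 0,"ax": 0,"ay": 0,"az": 0,"hand": 38},{"x": 0,"y": 0,"z": 0,"ax": 0,"ay": 0,"az": 0,"hand": 46},{"x": 0,"y": 0,"z": 0,"ax": 0,"ay": 0,"az": 0,"hand": 56},{"x": 0,"y": 0,"z": 0,"ax": 0,"ay": 0,"az": 0,"hand": 66},{"x": 0,"y": 0,"z": 0,"ax": 0,"ay": 0,"az": 0,"hand": 66}], grip_force=20)

```text
clock: 11.25
eef_pos: [541.5, -275.2, 106.5]
tcp_rot: [-3.141, -0.001, -0.053]
contact_force: [0.2, -0.4, 0.3]
opening: 0.771
grasp_force: 0.0
```

Call:
drive_tool(plan=[{"x": 0,"y": 0,"z": -0.1,"ax": 0,"ay": 0,"az": 0,"hand": 66},{"x": 0,"y": 0,"z": -0.4,"ax": 0,"ay": 0,"az": 0,"hand": 66},{"x": 0,"y": 0,"z": -0.8,"ax": 0,"ay": 0,"az": 0,"hand": 66},{"x": 0,"y": 0,"z": -1.3,"ax": 0,"ay": 0,"az": 0,"hand": 66},{"x": 0,"y": 0,"z": -1.9,"ax": 0,"ay": 0,"az": 0,"hand": 66},{"x": 0,"y": 0,"z": -2.5,"ax": 0,"ay": 0,"az": 0,"hand": 66},{"x": 0,"y": 0,"z": -2.8,"ax": 0,"ay": 0,"az": 0,"hand": 66},{"x": 0,"y": 0,"z": -2.8,"ax": 0,"ay": 0,"az": 0,"hand": 66}])

```text
clock: 12.05
eef_pos: [542.6, -275.9, 249.6]
tcp_rot: [3.14, -0.005, -0.053]
contact_force: [0.6, -0.5, -0.2]
opening: 0.773
grasp_force: 0.0
```

```bash
python3 - <<'E'
from h import *
im=imaging.grab_frame("side")[60:230,250:390,::-1]
cv2.imwrite("pics/a7.png",cv2.resize(im,None,fx=3.5,fy=3.5,interpolation=2))
A=Ro.from_euler('z',-3,degrees=True)
print([((proj("side",np.array([541,-275,20])+A.apply(q))[0]-[250,60])*3.5).round() for q in([22,32,0],[-22,32,0],[0,0,122])])
E
```

```text
[array([164., 316.]), array([217., 320.]), array([193., 161.])]
```

View pics/a7.png

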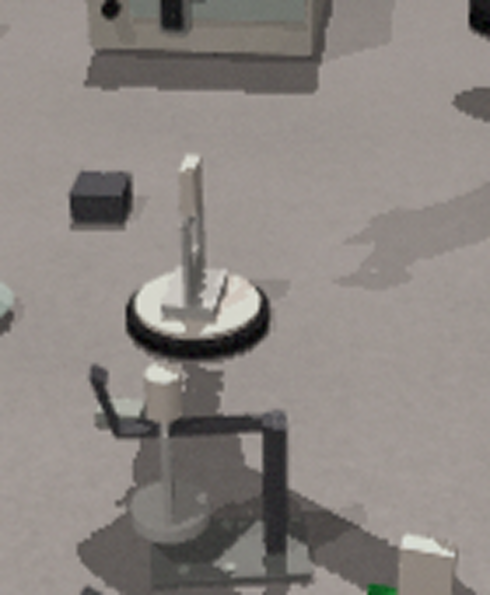

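The rectangular-footed stand is upright on the stage. Its foot corners at (163,317) and (215,320) match the prediction, and it is centred. The round-footed stand is still hanging at (165,450). The gripper is clear.

```bash
python3 -c "
from rig import r
print(r.sign_off())"
```

```text
the job is handed in; nothing more can be done
None
```

The rectangular-footed stand is off its hook and set down upright in the middle of the stage plate, the gripper has let go of it, and the round-footed stand is still hanging; I handed the job in at about 12 s, but no verdict came back.

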